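# Register a printing block on its pin and hold it pressed

## Task

Print the card: take the rectangular printing block by its batten handle, set it down on the raised wooden deck of the registration jig, square to the jig, and slide it from there (without lifting it again) over the jig's locating pin until the hole in its underside drops onto the pin. Then press the block down until the sprung bed is fully down and finish while still holding it pressed there with the gripper, not letting go or easing off. Leave everything else on the table where it is.

Things in the scene. Friction and masses are not known exactly. Their poses are not given: they have to be found in the camera images.
- block: Printing block, wood, loose, about 0.25 kg: a plate 64 (x) x 110 (y) x 20 mm thick with a batten handle on top. Origin: centre of its flat underside, which is also the mouth of the blind round hole (13 mm diameter, 16 mm deep, small chamfer). z up. It starts flat on the table; turning it by half a turn changes nothing.
- block_mid (a point): Centre of the printing block, 28 mm above its underside (block total height 56 mm). The batten handle, centred on the plate, is 24 mm wide (block x) and 84 mm long (block y), and runs from 20 to 56 mm above the underside; pinch it across its 24 mm width, the plate lies 20 mm beyond it on either side.
- jig: Registration jig, wood, fixed to the table, turned by some yaw. Origin on the table right below the locating pin; z up, x points from the deck to the pin. Seen from above it spans x -115 to 46 mm, y -75 to 75 mm. Deck: x -115 to -37 mm, full width, flat top at 30 mm height. A low rim 14 mm high surrounds the bed on the other three sides.
- pin_tip (a point): Tip of the fixed steel locating pin, 29 mm above the table (1 mm below the deck top), with the axes of the jig. The pin is 10 mm in diameter, upright, its last 3 mm tapering to 6 mm. It stands 7 mm out of the bed (bed up). When the block is on the pin and square to the jig, its near edge clears the deck's edge by 5 mm.
- deck (a point): Centre of the deck's flat top (30 mm above the table), 76 mm from the pin along the jig's -x, with the axes of the jig.
- bed (a joint): Sprung bed with the paper card, 62 (jig x) x 112 (jig y) mm, around the pin. 0 m: up, top 22 mm above the table; 0.006 m: fully down, top 16 mm above the table. The spring carries the block's weight without moving much; it needs 4.5 N to start and 10 N to be fully down (weight of the block included).
- baren_mid (a point): Bystander: round wooden rubbing pad, 104 mm diameter, with a round knob, 44 mm high. Its mid-height.
- dish_mid (a point): Bystander: shallow white dish, 92 mm diameter, 24 mm high. Its mid-height.
- cup_mid (a point): Bystander: cup, 70 mm diameter, 75 mm high. Its mid-height.
- seal_mid (a point): Bystander: seal stone, 28 x 28 x 50 mm, standing. Its centre.
- paperweight_mid (a point): Bystander: dark wooden bar, 45 (x) x 200 (y) x 28 mm. Its centre.
- inkstone_mid (a point): Bystander: inkstone, 100 (x) x 150 (y) x 26 mm. Its mid-height.

How it is judged:
On the way, in this order (a step that is already met when the one before it is completed fails the run):
1. the block stands on the deck, back from the pin (x of block in the frame of pin_tip between -0.105 and -0.05 m and y of block in the frame of pin_tip between -0.035 and 0.035 m and z of block in the frame of pin_tip between -0.003 and 0.006 m and contact force between block and jig above 0.2 N), for 0.1 s.
2. the block slides along at deck height towards the pin, its hole 12 to 36 mm short of it (x of block in the frame of pin_tip between -0.036 and -0.012 m and z of block in the frame of pin_tip between -0.006 and 0.007 m).
3. the block has dropped over the pin (horizontal distance between block and pin_tip below 0.003 m and angle between block's own z axis and vertical below 0.08 rad and angle between the x axis of block and the x axis of pin_tip, either way round below 0.14 rad and z of block in the frame of pin_tip between -0.02 and -0.004 m), for 0.1 s.
At the end, for the whole second after the job is handed in: The block is on the pin (hole centre within 3 mm of the pin axis, upright within 0.08 rad, square to the jig within 0.14 rad), the bed is pressed at least 4.5 of its 6 mm down by the block with more than 5 N, and the fingers are still pressing or holding the block (horizontal distance between block and pin_tip below 0.003 m and angle between block's own z axis and vertical below 0.08 rad and angle between the x axis of block and the x axis of pin_tip, either way round below 0.14 rad and value of joint bed above 0.0045 m and contact force between block and bed above 5 N and contact force between the fingers and block above 1.5 N and z of block in the frame of pin_tip between -0.02 and -0.0105 m); the arm keeps its last pose, push and grip.
It fails at once if a bystander is shoved or knocked over (moved more than 30 mm) (distance of any of baren_mid, dish_mid, cup_mid, seal_mid, paperweight_mid, inkstone_mid from where it was at the start of the episode above 0.03 m).
It also fails if it takes over 43 s, if anything falls off the work surface, if the arm or the gripper's body presses on something with over 40 N, if the wrist force passes 120 N, or if a joint passes its speed limit or range.

## Robot

A 7-joint arm with a two-finger parallel gripper is mounted at the origin on the work surface. World frame = base frame: x ahead of the robot, y to its left, z up, the work surface at z = 0. Lengths are in m, angles in rad, forces in N, time in s.
With the tool pointing down it reaches from about 0.4 to 0.85 m from the base axis. Payload 10.4 kg.
Tool frame: the origin (TCP) lies between the finger pads; the fingertips stand manip.finger_overhang ahead of it and the grasp point (between the pads) lies 11 mm behind it (manip.finger_overhang is the distance from the TCP to the fingertips, in m); x points along the fingers, z is the direction in which the jaws open and shut, and the axes are right-handed (so a half turn about x gives the same grasp; the last joint's range is limited). The gripper opens to 85 mm and grips with 20 to 120 N. Pads are 22 mm wide; open, the fingers measure 114 mm over their backs; the gripper's body (76 mm by 85 mm) begins 54 mm behind the grasp point. The pads swing forward as they close: fully open they stand 13 mm farther back than shut.
Start: joints at [-1.269, 0.332, -0.065, 1.46, 0.022, 1.35, -0.088], TCP at [0.199, 0.592, 0.239] pointing down, gripper open.
Joint ranges: [-2.6, 2.6], [-0.5, 2.12], [-1.47, 1.34], [0.16, 2.42], [-1.27, 4.41], [0.06, 2.06], [-2.6, 2.6]. Speed limits (rad/s): [2.22, 2.22, 2.79, 2.79, 3.14, 3.14, 3.14].

## Interface

Orientations are given as a unit quaternion [x, y, z, w].
In Python, from workcell import get_obs, camera, workorder, manip gives the robot as it stands. The module is installed in compiled form; this text tells all that it offers.
- The arm moves only by the tool play_rows, never from a script. Its argument "increments" is text: rows parted by semicolons, each of 4 numbers parted by spaces: the shift along the tool's x, y, z in m, then the turn about the tool's x in rad. A call has 1 to 20 rows; each row shifts and turns the pose as measured when the row begins, along the tool's axes as they then stand; what a row does not reach is not made up. A row lasts 1/10 s, in which the tool goes at most 50 mm and 8.59 degrees, less where a joint would pass 70% of its speed; a pose out of reach is approached as far as the arm can. A call is refused whole if a number of a shift passes 0.05 or a number of a turn 0.15, either way. A call with a gripper value outside its range is refused whole. "hand" is the gripper command: -1 is fully open, 1 is shut, values between are in proportion, set as the call begins (left out, the last holds). The fingers move at their own pace and stop on an object; "squeeze" is the grip in N (left out, the last holds). Time passes only in rows, so rows that do not move let the fingers close. It gives the time, the measured TCP pose, the force and the opening at its end, in the units of the state.
- get_obs(): the state, without advancing time (a new reading comes with each control period).
- camera(name): name is "scene" or "top"; returns a dict with "img" (480x640x3 uint8, blue, green, red), "fov_y" (degrees; the focal length in pixels is half the picture's height over the tangent of half this angle, whatever the lens; pixels are square), "cx", "cy" (the principal point, pixels), "R" (3x3) and "t" (3): a world point X has camera coordinates R X + t. Camera axes: x right, y down, z forward; pixel columns grow to the right and rows downward; lengths in m; the calibration is good to about 2 mm. A picture is of the moment at which its call begins. There is no depth.
- workorder.hand_in(): hands the job in, once; it reports no verdict.
The state is a dict: "clock": time; "joint_pos": joint angles; "joint_velocities": joint speeds; "tau": joint torques, N m; "position": TCP position; "ee_rot": TCP orientation; "ft_force": force on the tool from outside, world axes, zero at the start; "torque": the same for the moment, N m; "grip_width": opening from 0.0 (shut) to 1.0 (fully open).
Only numpy, scipy, OpenCV 4.12 (cv2) and the standard library are available. Lean on these libraries where they do the work, as an engineer would, in place of code of your own. Each camera call takes 0.05 s, during which the arm holds its last target.

## Working session

There is one attempt and no reset: what is moved stays moved. The work goes in short steps, Python scripts to look and compute and a tool call to move; the robot and the scene stay as the last step left them, time stands still between calls to the robot, and variables do not carry over. Pictures are saved under pics/ and viewed, and the job is handed in when it is done.

Besides the shell and the picture viewer there is one more tool, called after "Emit:" by a JSON object that holds its "op" and its "data". play_rows: Moves the arm, as the interface text tells. Its arguments: {"type":"object","properties":{"increments":{"type":"string"},"hand":{"type":"number"},"squeeze":{"type":"number"}},"required":["increments"]}

```bash
mkdir -p pics; python3 - <<'E'
from workcell import get_obs, camera, workorder, manip
import cv2,numpy as np
o=get_obs()
for k,v in o.items(): print(k,v)
print(manip.finger_overhang)
for n in("scene","top"):
    c=camera(n);cv2.imwrite(f"pics/{n}0.png",c["img"]);print(n,c["fov_y"],c["cx"],c["cy"],c["R"],c["t"])
E
```

```text
clock 0.0
joint_pos [-1.26856029  0.33290759 -0.06469818  1.46094712  0.02158285  1.34989556
 -0.08851283]
joint_velocities [-0.00026197  0.00091161  0.00068574 -0.00040516  0.00134374 -0.00175807
 -0.00057218]
tau [-3.61949487e-04 -6.25439501e+01  4.91047371e-02 -3.91619897e+01
  1.63028785e-02  9.74088121e-03  2.39856348e-05]
position [0.19935427 0.5919666  0.23849084]
ee_rot [-0.41288411  0.57468054  0.41225157  0.57386204]
ft_force [-0.5216914  -0.22371731  0.66875116]
torque [ 0.0439707  -0.01595469 -0.00537842]
grip_width 0.9993351451509094
0.008
scene 57.05588160126719 317.8924513711861 241.7305516599375 [[-0.05959669  0.9979727  -0.02233235]
 [ 0.56464041  0.01525305 -0.82519607]
 [-0.82318251 -0.0617887  -0.56440474]] [ 0.06257758 -0.25834143  1.51595887]
top 44.35499725289594 314.06138347843984 236.9055126380918 [[-0.00155571 -0.99995939 -0.00887649]
 [-0.9903448   0.00277107 -0.13859831]
 [ 0.13861728  0.00857517 -0.9903089 ]] [-0.02157493  0.54904639  1.31399078]
```

View pics/top0.png

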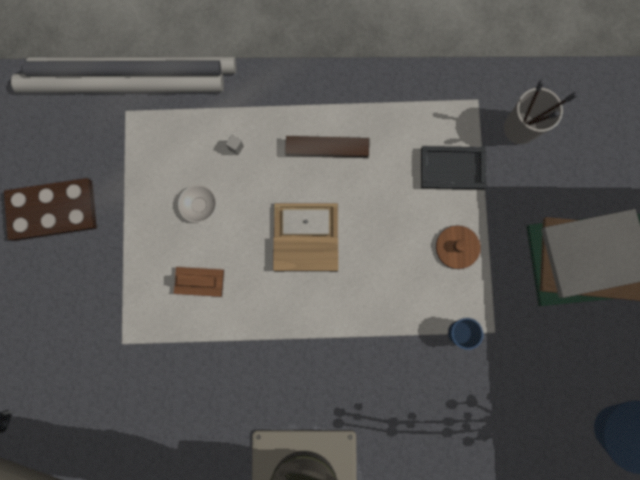

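View pics/scene0.png

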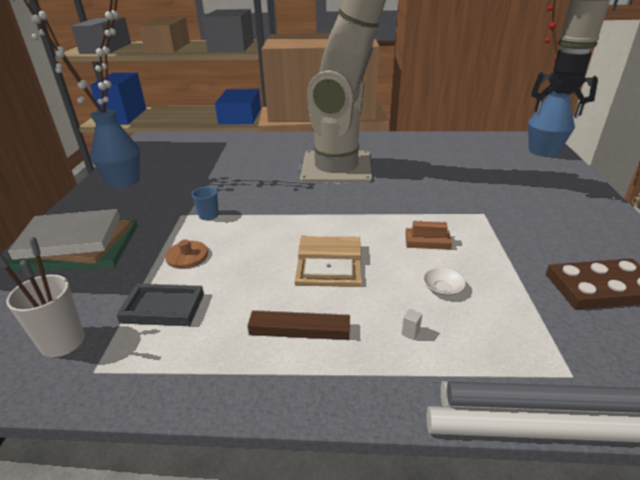

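The top view shows the block at about (199,282) and the jig at about (306,237), with the pin near (306,221). I'll zoom in on both.

```bash
cat > h.py <<'E'
import numpy as np,cv2
from workcell import get_obs,camera
def ray(c,uv,z):
    f=240/np.tan(np.radians(c["fov_y"])/2)
    R=np.array(c["R"]);t=np.array(c["t"])
    o=-R.T@t
    uv=np.atleast_2d(np.array(uv,float))
    d=np.c_[(uv[:,0]-c["cx"])/f,(uv[:,1]-c["cy"])/f,np.ones(len(uv))]@R
    return o+d*((z-o[2])/d[:,2])[:,None]
def proj(c,X):
    f=240/np.tan(np.radians(c["fov_y"])/2)
    p=np.atleast_2d(X)@np.array(c["R"]).T+np.array(c["t"])
    return np.c_[c["cx"]+f*p[:,0]/p[:,2],c["cy"]+f*p[:,1]/p[:,2]]
E
python3 - <<'E'
import cv2,numpy as np
a=cv2.imread("pics/top0.png");b=cv2.imread("pics/scene0.png")
z=lambda im,x,y,w,h,s:cv2.resize(im[y:y+h,x:x+w],None,fx=s,fy=s,interpolation=cv2.INTER_CUBIC)
cv2.imwrite("pics/tj.png",np.hstack([z(a,264,195,84,84,4),z(a,160,255,84,84,4)]))
cv2.imwrite("pics/sj.png",np.hstack([z(b,288,228,84,64,4),z(b,390,210,84,64,4)]))
E
```

```text
(no output)
```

View pics/tj.png

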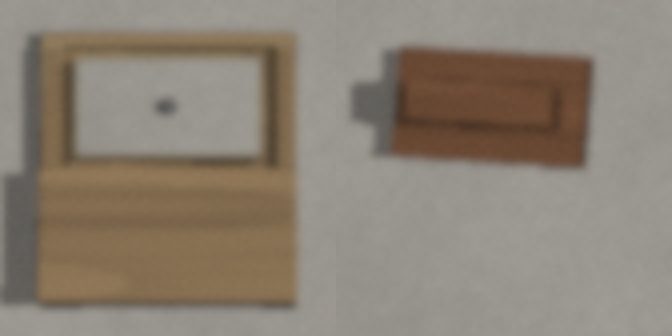

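View pics/sj.png

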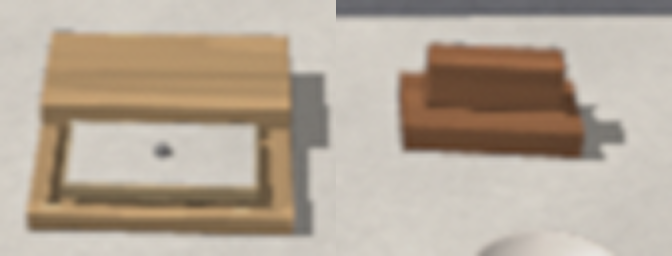

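```bash
python3 - <<'E'
from h import *
for n in("top","scene"):
    c=camera(n);a=c["img"];np.save(f"{n}.npy",c,allow_pickle=True)
    R=np.array(c["R"]);print(n,"cam",-R.T@np.array(c["t"]))
    hsv=cv2.cvtColor(a,cv2.COLOR_BGR2HSV)
    for nm,(x,y,w,h) in {"block":((165,255,70,50) if n=="top" else (398,214,66,42)),"jig":((264,195,84,84) if n=="top" else(288,228,84,64))}.items():
        s=cv2.resize(hsv[y:y+h,x:x+w,1],None,fx=8,fy=8,interpolation=cv2.INTER_CUBIC)
        th,m=cv2.threshold(s,0,255,cv2.THRESH_OTSU)
        cs,_=cv2.findContours(m,cv2.RETR_EXTERNAL,cv2.CHAIN_APPROX_NONE)
        k=max(cs,key=cv2.contourArea); r=cv2.minAreaRect(k)
        ap=cv2.approxPolyDP(cv2.convexHull(k),10,True)[:,0]
        cv=lambda p:(np.array(p)+.5)/8-.5+[x,y]
        print(nm,th,"rect\n",cv(cv2.boxPoints(r)).round(2).tolist(),"\npoly",cv(ap).round(2).tolist())
        if n=="top":
            for z in(0,.02 if nm=="block" else .03):
                P=ray(c,cv(cv2.boxPoints(r)),z)[:,:2];print(z,P.round(4).tolist(),"c",P.mean(0).round(4),"sides",np.linalg.norm(P-np.roll(P,-1,0),axis=1).round(4),"ang",np.degrees(np.arctan2(*(P-np.roll(P,-1,0)).T[::-1])).round(2))
E
```

```text
top cam [ 0.36156984 -0.03436319  1.37716215]
block 73.0 rect
 [[173.12, 293.17], [174.86, 266.18], [223.2, 269.31], [221.45, 296.29]] 
poly [[175.56, 267.94], [221.94, 269.56], [220.94, 294.94], [174.06, 292.81]]
0 [[0.4226, 0.307], [0.4858, 0.3049], [0.4781, 0.191], [0.4151, 0.1938]] c [0.4504 0.2492] sides [0.0632 0.1142 0.0631 0.1134] ang [178.09  86.17  -2.56 -93.78]
0.02 [[0.4217, 0.302], [0.484, 0.2999], [0.4765, 0.1877], [0.4143, 0.1905]] c [0.4491 0.245 ] sides [0.0623 0.1125 0.0622 0.1118] ang [178.09  86.17  -2.56 -93.78]
jig 57.0 rect
 [[272.56, 202.94], [337.81, 202.94], [337.81, 270.69], [272.56, 270.69]] 
poly [[336.56, 203.31], [337.19, 269.94], [273.44, 269.94], [273.94, 203.94]]
0 [[0.6363, 0.0763], [0.6358, -0.0791], [0.4743, -0.0779], [0.4746, 0.075]] c [ 0.5553 -0.0014] sides [0.1554 0.1615 0.1529 0.1617] ang [  89.81   -0.41  -90.13 -179.53]
0.03 [[0.6304, 0.0739], [0.6298, -0.0781], [0.4718, -0.077], [0.4722, 0.0726]] c [ 0.551  -0.0022] sides [0.152  0.158  0.1496 0.1582] ang [  89.81   -0.41  -90.13 -179.53]
scene cam [1.39751025 0.03515891 0.64382955]
block 74.0 rect
 [[404.95, 246.67], [406.23, 220.14], [452.46, 222.38], [451.17, 248.9]] 
poly [[405.94, 228.44], [414.31, 220.69], [444.81, 222.19], [451.44, 241.19], [450.81, 247.81], [407.31, 246.69]]
jig 58.0 rect
 [[294.19, 284.87], [295.29, 235.12], [362.19, 236.6], [361.09, 286.36]] 
poly [[300.44, 236.44], [359.06, 236.94], [360.69, 285.31], [295.31, 284.56], [294.31, 279.19]]
```

```bash
cat >> h.py <<'E'
def lines(a,box,quad,chan=1,th=None):
    """contour in sat channel; per quad edge fit line to contour points near mid 80%; returns endpoints-of-edge on fitted line (20%,80%)"""
    x,y,w,h=box
    s=cv2.resize(cv2.cvtColor(a,cv2.COLOR_BGR2HSV)[y:y+h,x:x+w,chan],None,fx=8,fy=8,interpolation=cv2.INTER_CUBIC)
    _,m=cv2.threshold(s,th or 0,255,cv2.THRESH_BINARY if th else cv2.THRESH_OTSU)
    cs,_=cv2.findContours(m,cv2.RETR_EXTERNAL,cv2.CHAIN_APPROX_NONE)
    k=max(cs,key=cv2.contourArea)[:,0]; k=(k+.5)/8-.5+[x,y]
    q=np.array(quad,float);out=[]
    for i in range(len(q)):
        A,B=q[i],q[(i+1)%len(q)];L=np.linalg.norm(B-A);d=(B-A)/L;n=np.array([-d[1],d[0]])
        s_=(k-A)@d;e=(k-A)@n
        p=k[(s_>.12*L)&(s_<.88*L)&(abs(e)<2.5)]
        vx,vy,px,py=cv2.fitLine(p.astype(np.float32),cv2.DIST_HUBER,0,.01,.01).ravel()
        v=np.array([vx,vy]);P=np.array([px,py]);v=v*np.sign(v@d)
        out.append((P+v*((A-P)@v),P+v*((B-P)@v)))
    return out
E
python3 - <<'E'
from h import *
T=np.load("top.npy",allow_pickle=True).item();S=np.load("scene.npy",allow_pickle=True).item()
def show(nm,c,e,zs):
    for (A,B),z in zip(e,zs):
        P=ray(c,[A,B],z)[:,:2];d=P[1]-P[0];print(nm,np.round([A,B],2).tolist(),"z",z,"mid",P.mean(0).round(4),"len",np.linalg.norm(d).round(4),"ang",np.degrees(np.arctan2(d[1],d[0])).round(2))
# block: top(far) edge z.02, right edge(z 0), near edge (z 0?) , left edge z .02
e=lines(T["img"],(165,255,70,50),[[175.5,268],[222,269.5],[221,295],[174,293]]);show("blk",T,e,[.02,0,0,.02])
e=lines(T["img"],(264,195,84,84),[[273.9,203.6],[337,203.4],[337.3,270],[273.4,270]]);show("jig",T,e,[.014,.03,.03,.03])
# deck right/left edges restricted
e=lines(T["img"],(264,195,84,84),[[273.4,239],[273.4,203.6],[337,203.5],[337,239],[337.3,270],[273.4,270]]);show("jig6",T,e,[.014,.014,.014,.03,.03,.03])
for n,c,b in(("T",T,(296,214,18,14)),("S",S,(320,258,18,16))):
    x,y,w,h=b;g=cv2.cvtColor(c["img"],cv2.COLOR_BGR2GRAY)[y:y+h,x:x+w].astype(float)
    print(g.astype(int)[3:12,2:16]);bg=np.median(g);W=np.clip(bg-12-g,0,None);yy,xx=np.mgrid[y:y+h,x:x+w];u=[(W*xx).sum()/W.sum(),(W*yy).sum()/W.sum()]
    print(n,u,[ray(c,[u],z)[0,:2].round(4).tolist() for z in(.022,.0255,.029)])
e=lines(S["img"],(288,228,84,64),[[300.4,236.5],[359,237],[360.7,285.3],[295.3,284.6]]);show("jigS",S,[e[0],e[2]],[.03,0])
e=lines(S["img"],(398,214,66,42),[[414.3,220.7],[444.8,222.2],[450.8,247.8],[407.3,246.7]]);show("blkS",S,[e[0],e[2]],[.056,0])
E
```

```text
blk [[175.57, 266.75], [222.01, 269.39]] z 0.02 mid [0.4794 0.2444] len 0.108 ang -93.38
blk [[223.2, 269.6], [220.98, 295.0]] z 0 mid [0.4478 0.1929] len 0.0595 ang 176.13
blk [[220.94, 295.99], [173.99, 293.11]] z 0 mid [0.4192 0.25  ] len 0.1102 ang 86.4
blk [[173.69, 292.97], [175.8, 268.03]] z 0.02 mid [0.4509 0.2992] len 0.0576 ang -3.07
jig [[273.9, 203.06], [337.0, 203.0]] z 0.014 mid [ 0.6331 -0.0023] len 0.1488 ang -90.14
jig [[336.86, 203.4], [337.87, 269.99]] z 0.03 mid [ 0.5511 -0.0765] len 0.1553 ang -179.54
jig [[337.3, 270.46], [273.4, 270.29]] z 0.03 mid [ 0.4727 -0.0026] len 0.1465 ang 89.72
jig [[272.32, 269.97], [274.09, 203.61]] z 0.03 mid [0.5513 0.0718] len 0.155 ang -1.05
jig6 [[273.47, 239.0], [273.77, 203.6]] z 0.014 mid [0.5898 0.0723] len 0.0842 ang -0.02
jig6 [[273.4, 203.02], [337.0, 203.03]] z 0.014 mid [ 0.6331 -0.0018] len 0.1499 ang -90.21
jig6 [[337.13, 203.5], [337.21, 239.0]] z 0.014 mid [ 0.5895 -0.0768] len 0.0844 ang 179.72
jig6 [[337.4, 238.99], [337.87, 269.99]] z 0.03 mid [ 0.5093 -0.0769] len 0.0717 ang -179.54
jig6 [[337.3, 270.46], [273.4
[... 1117 characters left out ...]
0 170 131 109 106 128 172 198 200 201 201]
 [202 202 204 205 193 172 158 164 177 192 199 200 201 201]
 [202 203 204 205 204 200 195 200 203 203 201 200 201 201]
 [202 202 204 204 205 205 206 207 206 204 201 201 202 203]]
S [np.float64(328.9741468459152), np.float64(261.49379524301963)] [[0.5716, -0.0021], [0.5763, -0.0019], [0.5809, -0.0017]]
jigS [[300.41, 235.87], [359.01, 236.53]] z 0.03 mid [ 0.4769 -0.0042] len 0.1469 ang 90.35
jigS [[360.67, 286.27], [295.3, 284.48]] z 0 mid [ 0.6319 -0.0025] len 0.1476 ang -90.53
blkS [[414.3, 220.8], [444.8, 222.14]] z 0.056 mid [0.443  0.2448] len 0.0748 ang 86.46
blkS [[450.76, 248.69], [407.31, 246.55]] z 0 mid [0.4771 0.245 ] len 0.1069 ang -93.4
```

```bash
cat >> h.py <<'E'
from scipy.spatial.transform import Rotation as Ro
def plan(target,yaw):
    """displacement to target in tool axes and turn needed so that jaw axis (z) is along yaw (mod pi)"""
    o=get_obs();R=Ro.from_quat(o["ee_rot"]).as_matrix();p=np.array(o["position"])
    print("t",o["clock"],"pos",p.round(4),"F",np.round(o["ft_force"],2),"w",round(o["grip_width"],3))
    print("axes x",R[:,0].round(3),"y",R[:,1].round(3),"z",R[:,2].round(3))
    j=np.degrees(np.arctan2(R[1,2],R[0,2]));d=(yaw-j+90)%180-90
    print("jaw yaw",j.round(2),"need world turn deg",d.round(2),"-> tool turn rad",(-np.radians(d)).round(4))
    print("world d",(np.array(target)-p).round(4),"tool d",(R.T@(np.array(target)-p)).round(4))
E
python3 -c "
from h import *
plan([.4492,.246,.2],-3.4)"
```

```text
t 0.2 pos [0.1994 0.5921 0.2389] F [ 0.18 -0.89  0.22] w 1.001
axes x [-0.    -0.001 -1.   ] y [-0.948  0.319 -0.   ] z [ 0.319  0.948 -0.001]
jaw yaw 71.39 need world turn deg -74.79 -> tool turn rad 1.3054
world d [ 0.2498 -0.3461 -0.0389] tool d [ 0.0391 -0.3472 -0.2483]
```

Emit:
{"op": "play_rows", "data": {"increments": "0 0 0 0.13;0 0 0 0.13;0 0 0 0.13;0 0 0 0.13;0 0 0 0.13;0 0 0 0.13;0 0 0 0.13;0 0 0 0.13;0 0 0 0.13;0 0 0 0.13;0 0 0 0", "hand": -1, "squeeze": 60}}

```text
clock: 1.3
position: [0.199, 0.5908, 0.236]
ee_rot: [0.036, 0.707, -0.04, 0.706]
ft_force: [-0.2, 0.8, 0.4]
grip_width: 1.0
```

```bash
python3 -c "
from h import *
plan([.4492,.246,.12],-3.4)"
```

```text
t 1.3 pos [0.199  0.5908 0.236 ] F [-0.2   0.83  0.39] w 1.0
axes x [-0.002 -0.006 -1.   ] y [ 0.106  0.994 -0.006] z [ 0.994 -0.106 -0.001]
jaw yaw -6.1 need world turn deg 2.7 -> tool turn rad -0.0471
world d [ 0.2502 -0.3448 -0.116 ] tool d [ 0.1176 -0.3156  0.2855]
```

Translating over the block while correcting the turn.

Emit:
{"op": "play_rows", "data": {"increments": "0.008 -0.03 0.028 -0.02;0.01 -0.032 0.028 0;0.01 -0.032 0.028 -0.02;0.01 -0.032 0.028 0;0.01 -0.032 0.028 0;0.01 -0.032 0.028 0;0.01 -0.032 0.028 0;0.01 -0.032 0.028 0;0.01 -0.03 0.028 0;0.01 -0.025 0.025 0;0 0 0 0"}}

```text
clock: 2.4
position: [0.4662, 0.2556, 0.1347]
ee_rot: [0.002, 0.708, -0.005, 0.707]
ft_force: [-0.3, -0.9, 0.4]
grip_width: 1.003
```

```bash
python3 -c "
from h import *
plan([.4492,.246,.10],-3.4)"
```

```text
t 2.4 pos [0.4662 0.2556 0.1347] F [-0.29 -0.93  0.35] w 1.003
axes x [-0.001 -0.004 -1.   ] y [ 0.011  1.    -0.004] z [ 1.    -0.011 -0.001]
jaw yaw -0.62 need world turn deg -2.78 -> tool turn rad 0.0484
world d [-0.017  -0.0096 -0.0347] tool d [ 0.0347 -0.0096 -0.0169]
```

Emit:
{"op": "play_rows", "data": {"increments": "0 -0.005 -0.008 0.024;0 -0.005 -0.009 0.024;0.01 0 0 0;0.012 0 0 0;0.012 0 0 0;0 0 0 0"}}

```text
clock: 3.0
position: [0.4454, 0.2476, 0.0976]
ee_rot: [0.016, 0.708, -0.018, 0.706]
ft_force: [-0.2, 0.5, -0.2]
grip_width: 1.0
```

```bash
python3 -c "
from h import *
plan([.4492,.246,.038],-3.4)
c=camera('top');cv2.imwrite('pics/t1.png',cv2.resize(c['img'][220:320,140:260],None,fx=5,fy=5))
c=camera('scene');cv2.imwrite('pics/s1.png',cv2.resize(c['img'][150:270,360:500],None,fx=5,fy=5))"
```

```text
t 3.0 pos [0.4454 0.2476 0.0976] F [-0.24  0.45 -0.16] w 1.0
axes x [-0.002 -0.003 -1.   ] y [ 0.049  0.999 -0.003] z [ 0.999 -0.049 -0.002]
jaw yaw -2.8 need world turn deg -0.6 -> tool turn rad 0.0104
world d [ 0.0038 -0.0016 -0.0596] tool d [ 0.0596 -0.0012  0.004 ]
```

View pics/s1.png

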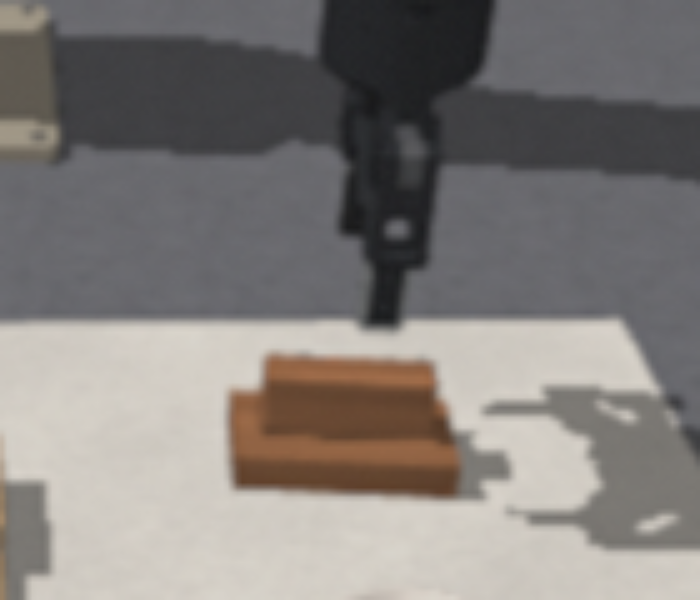

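The picture shows the open fingers above the batten (fingers at about x=385, batten centre at about 350 in the zoom). The parallax accounts for that offset. Descending.

Emit:
{"op": "play_rows", "data": {"increments": "0.01 -0.001 0.004 0.01;0.015 0 0 0;0.015 0 0 0;0.012 0 0 0;0.006 0 0 0;0 0 0 0"}}

```text
clock: 3.7
position: [0.453, 0.247, 0.0383]
ee_rot: [0.022, 0.706, -0.022, 0.708]
ft_force: [0.3, 0.4, -0.5]
grip_width: 0.994
```

```bash
python3 -c "
from h import *
plan([.4492,.246,.038],-3.4)
c=camera('scene');cv2.imwrite('pics/s2.png',cv2.resize(c['img'][150:270,360:500],None,fx=5,fy=5))"
```

```text
t 3.7 pos [0.453  0.247  0.0383] F [ 0.34  0.38 -0.5 ] w 0.994
axes x [ 0.002 -0.001 -1.   ] y [ 0.062  0.998 -0.001] z [ 0.998 -0.062  0.002]
jaw yaw -3.54 need world turn deg 0.14 -> tool turn rad -0.0025
world d [-0.0038 -0.001  -0.0003] tool d [ 0.0003 -0.0012 -0.0037]
```

View pics/s2.png

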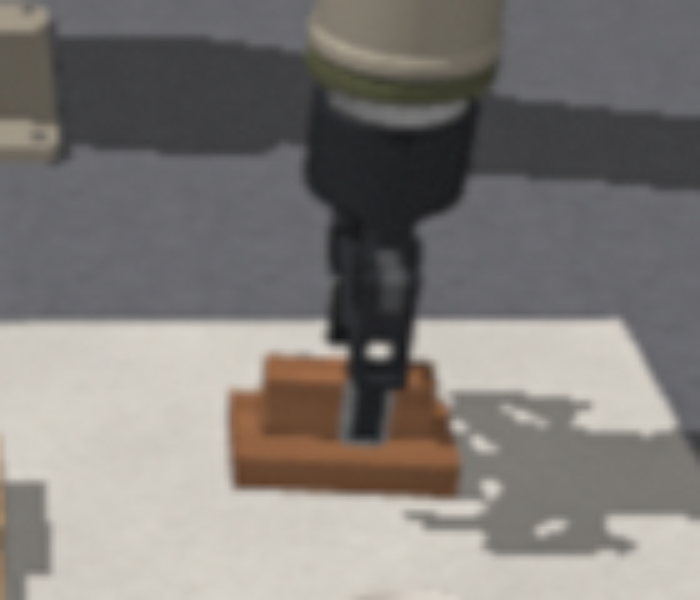

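Emit:
{"op": "play_rows", "data": {"increments": "0 -0.001 -0.004 0;0 0 0 0;0 0 0 0;0 0 0 0;0 0 0 0;0 0 0 0", "hand": 0.2}}

```text
clock: 4.35
position: [0.4499, 0.2472, 0.0409]
ee_rot: [0.023, 0.705, -0.021, 0.709]
ft_force: [0.0, -0.6, 0.7]
grip_width: 0.401
```

```bash
python3 -c "
from h import *
plan([.4492,.246,.038],-3.4)
c=camera('scene');cv2.imwrite('pics/s3.png',cv2.resize(c['img'][150:270,360:500],None,fx=5,fy=5))"
```

```text
t 4.35 pos [0.4499 0.2472 0.0409] F [ 0.04 -0.58  0.73] w 0.401
axes x [ 0.005  0.002 -1.   ] y [0.062 0.998 0.002] z [ 0.998 -0.062  0.005]
jaw yaw -3.55 need world turn deg 0.15 -> tool turn rad -0.0025
world d [-0.0007 -0.0012 -0.0029] tool d [ 0.0029 -0.0013 -0.0007]
```

View pics/s3.png

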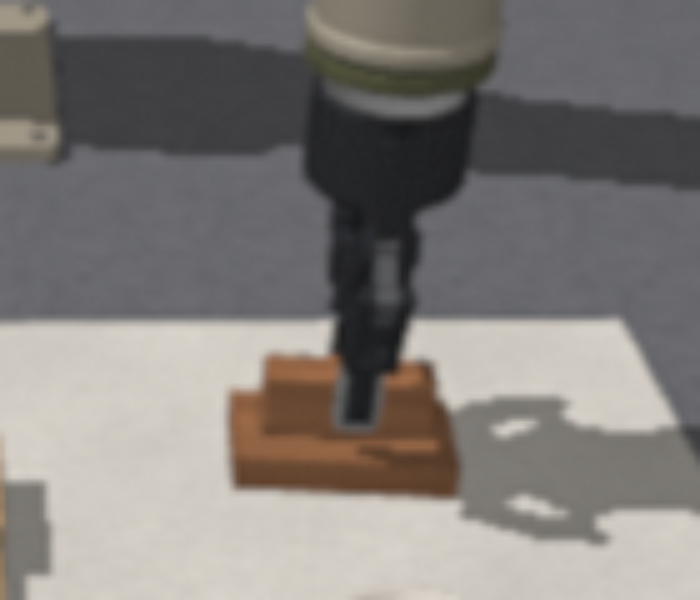

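Fingers are straddling the batten at about (358,400) in the zoom, clear of the plate. I'll go slightly lower and close.

Emit:
{"op": "play_rows", "data": {"increments": "0.003 -0.001 0 0;0.001 0 0 0;0 0 0 0"}}

```text
clock: 4.7
position: [0.4499, 0.246, 0.0365]
ee_rot: [0.023, 0.705, -0.021, 0.709]
ft_force: [0.0, 0.3, 0.4]
grip_width: 0.399
```

Emit:
{"op": "play_rows", "data": {"increments": "0 0 0 0;0 0 0 0;0 0 0 0;0 0 0 0;0 0 0 0", "hand": 1}}

```text
clock: 5.2
position: [0.45, 0.2461, 0.0366]
ee_rot: [0.023, 0.705, -0.021, 0.709]
ft_force: [0.3, 0.5, 1.2]
grip_width: 0.269
```

```bash
python3 -c "
from h import *
plan([.4492,.246,.1],0)"
```

```text
t 5.2 pos [0.45   0.2461 0.0366] F [0.32 0.51 1.22] w 0.269
axes x [ 0.005  0.002 -1.   ] y [0.062 0.998 0.002] z [ 0.998 -0.062  0.005]
jaw yaw -3.55 need world turn deg 3.55 -> tool turn rad -0.062
world d [-0.0008 -0.0001  0.0634] tool d [-0.0634 -0.     -0.0005]
```

Emit:
{"op": "play_rows", "data": {"increments": "-0.005 0 0 0;-0.015 0 0 0;-0.02 0 0 0;-0.02 0 0 0;-0.015 0 0 -0.03;0 0 0 -0.03;0 0 0 0"}}

```text
clock: 5.9
position: [0.4481, 0.2448, 0.1138]
ee_rot: [-0.0, 0.706, -0.0, 0.708]
ft_force: [0.2, 0.4, -2.6]
grip_width: 0.273
```

```bash
python3 -c "
from h import *
plan([.5115,-.0022,.105],-.15)"
```

```text
t 5.9 pos [0.4481 0.2448 0.1138] F [ 0.25  0.4  -2.62] w 0.273
axes x [ 0.002 -0.001 -1.   ] y [-0.001  1.    -0.001] z [1.    0.001 0.002]
jaw yaw 0.03 need world turn deg -0.18 -> tool turn rad 0.0032
world d [ 0.0634 -0.247  -0.0088] tool d [ 0.0091 -0.247   0.0633]
```

Force −2.6 N, so the block is lifted. I'll carry it over.

Emit:
{"op": "play_rows", "data": {"increments": "0 -0.012 0.003 0;0 -0.022 0.006 0;0 -0.025 0.007 0;0 -0.025 0.007 0;0 -0.025 0.007 0;0 -0.025 0.007 0;0 -0.025 0.006 0;0 -0.025 0.006 0;0 -0.025 0.006 0;0 -0.018 0.004 0;0 -0.008 0.002 0;0 0 0 0;0 0 0 0"}}

```text
clock: 7.2
position: [0.5035, -0.0117, 0.1036]
ee_rot: [-0.0, 0.712, -0.007, 0.702]
ft_force: [0.3, 2.0, -2.1]
grip_width: 0.267
```

```bash
python3 -c "
from h import *
plan([.5115,-.0022,.085],-.15)
c=camera('top');cv2.imwrite('pics/t4.png',cv2.resize(c['img'][190:290,250:360],None,fx=6,fy=6))
c=camera('scene');cv2.imwrite('pics/s4.png',cv2.resize(c['img'][170:300,270:400],None,fx=5,fy=5))"
```

```text
t 7.2 pos [ 0.5035 -0.0117  0.1036] F [ 0.33  1.99 -2.1 ] w 0.267
axes x [-0.014 -0.01  -1.   ] y [ 0.01  1.   -0.01] z [ 1.    -0.01  -0.014]
jaw yaw -0.6 need world turn deg 0.45 -> tool turn rad -0.0078
world d [ 0.008   0.0095 -0.0186] tool d [0.0184 0.0098 0.0082]
```

View pics/s4.png

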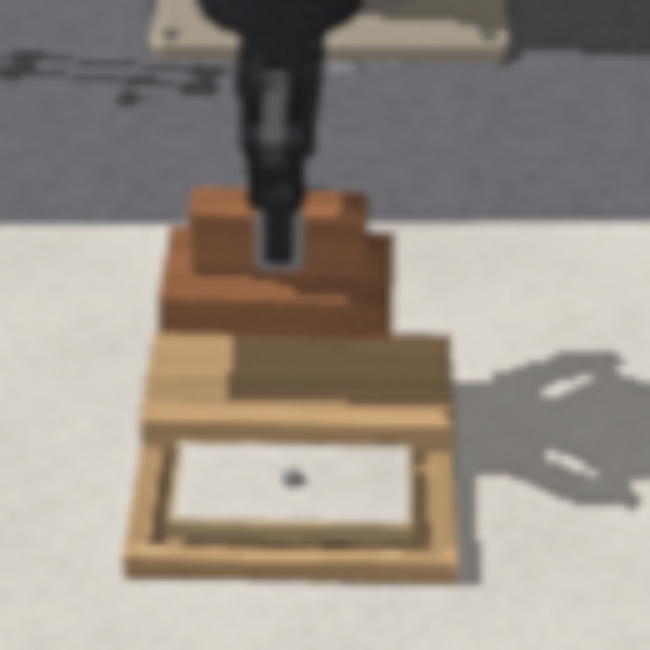

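View pics/t4.png

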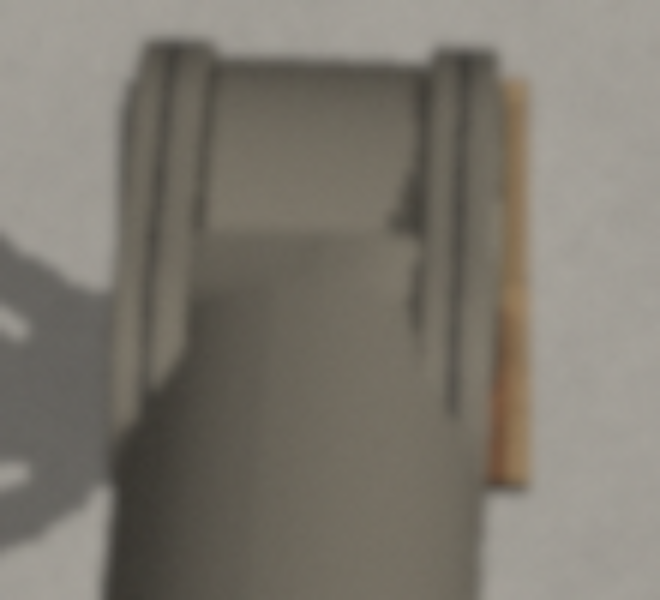

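The scene view shows the block held level above the deck, with the pin at about (293,478) in the zoom. In the top view the arm hides the jig, so I'll use the scene view for the fine checks. Adjusting and lowering.

Emit:
{"op": "play_rows", "data": {"increments": "0 0.005 0.004 -0.004;0 0.005 0.005 -0.004;0.006 0 0 0;0.01 0 0 0;0.01 0 0 0;0.005 0 0 0;0 0 0 0;0 0 0 0"}}

```text
clock: 8.1
position: [0.5122, 0.0025, 0.0686]
ee_rot: [-0.005, 0.712, -0.002, 0.702]
ft_force: [0.2, 1.0, -2.0]
grip_width: 0.268
```

```bash
cat > m.py <<'E'
from h import *
import sys
plan([.5115,-.0022,.066],-.15)
c=camera('scene');cv2.imwrite(f'pics/{sys.argv[1]}.png',cv2.resize(c['img'][180:290,270:390],None,fx=6,fy=6,interpolation=cv2.INTER_CUBIC))
E
python3 m.py s5
```

```text
t 8.1 pos [0.5122 0.0025 0.0686] F [ 0.24  0.98 -1.99] w 0.268
axes x [-0.015 -0.01  -1.   ] y [-0.005  1.    -0.01 ] z [ 1.     0.004 -0.015]
jaw yaw 0.25 need world turn deg -0.4 -> tool turn rad 0.007
world d [-0.0007 -0.0047 -0.0026] tool d [ 0.0027 -0.0047 -0.0007]
```

View pics/s5.png

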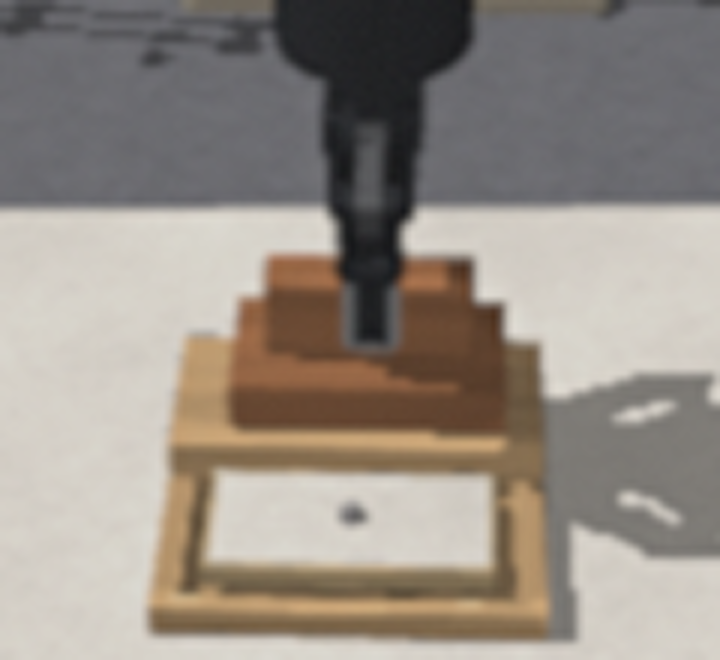

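Block centre is at about column 368 and deck centre at about 357 in the zoom, so the block is about 4.5 mm too far in +y. That agrees with the numbers. Correcting, then lowering to contact.

Emit:
{"op": "play_rows", "data": {"increments": "0 -0.0045 -0.001 0.007;0 0 0 0;0.003 0 0 0;0.002 0 0 0;0 0 0 0;0 0 0 0"}}

```text
clock: 8.75
position: [0.5122, -0.0029, 0.0677]
ee_rot: [-0.001, 0.711, -0.004, 0.703]
ft_force: [-0.6, -0.2, -2.2]
grip_width: 0.272
```

```bash
python3 m.py s6
```

```text
t 8.75 pos [ 0.5122 -0.0029  0.0677] F [-0.58 -0.2  -2.15] w 0.272
axes x [-0.012 -0.007 -1.   ] y [ 0.005  1.    -0.007] z [ 1.    -0.005 -0.012]
jaw yaw -0.28 need world turn deg 0.13 -> tool turn rad -0.0022
world d [-0.0007  0.0007 -0.0017] tool d [ 0.0017  0.0007 -0.0007]
```

View pics/s6.png

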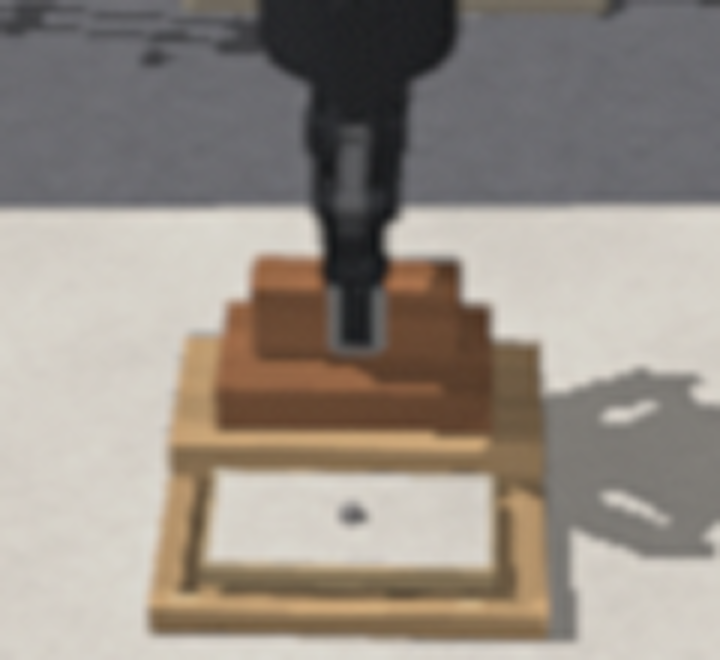

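Emit:
{"op": "play_rows", "data": {"increments": "0.003 0 0 0;0.003 0 0 0;0 0 0 0"}}

```text
clock: 9.1
position: [0.5128, -0.003, 0.0676]
ee_rot: [0.001, 0.712, -0.003, 0.702]
ft_force: [-0.1, -0.3, -2.7]
grip_width: 0.272
```

Emit:
{"op": "play_rows", "data": {"increments": "0.004 0 0 0"}}

```text
clock: 9.2
position: [0.5129, -0.0029, 0.0662]
ee_rot: [0.002, 0.712, -0.002, 0.702]
ft_force: [-35.5, -0.1, 83.6]
grip_width: 0.272
```

Emit:
{"op": "play_rows", "data": {"increments": "0.004 0 0 0"}}

```text
clock: 9.3
position: [0.513, -0.0029, 0.0662]
ee_rot: [0.003, 0.712, -0.002, 0.702]
ft_force: [-38.7, -0.4, 86.6]
grip_width: 0.272
```

Emit:
{"op": "play_rows", "data": {"increments": "0 0 0 0;0 0 0 0"}}

```text
clock: 9.5
position: [0.5138, -0.0029, 0.0675]
ee_rot: [0.003, 0.712, -0.001, 0.703]
ft_force: [-0.9, 0.2, -2.5]
grip_width: 0.27
```

```bash
python3 m.py s7
```

```text
t 9.5 pos [ 0.5138 -0.0029  0.0675] F [-0.86  0.23 -2.53] w 0.27
axes x [-0.013  0.003 -1.   ] y [0.007 1.    0.003] z [ 1.    -0.007 -0.013]
jaw yaw -0.38 need world turn deg 0.23 -> tool turn rad -0.004
world d [-0.0023  0.0007 -0.0015] tool d [ 0.0016  0.0007 -0.0022]
```

View pics/s7.png

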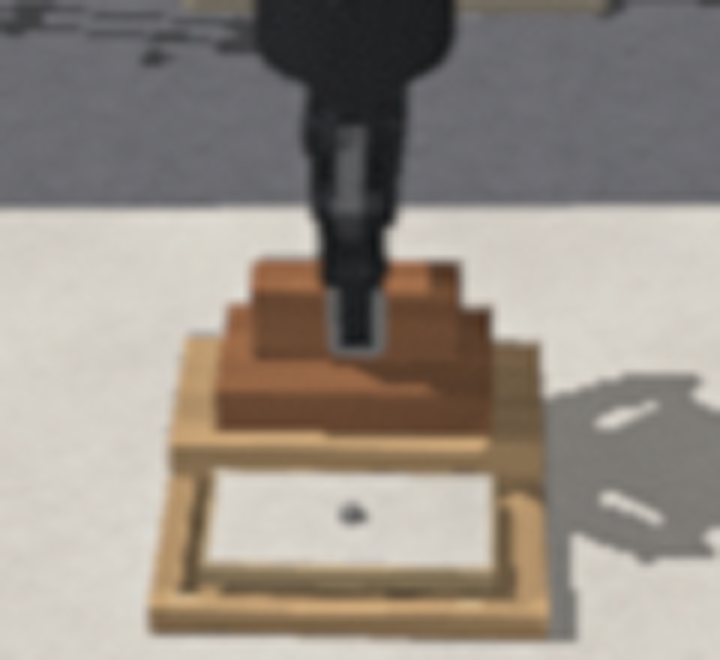

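Emit:
{"op": "play_rows", "data": {"increments": "0.002 0 0 0"}}

```text
clock: 9.65
position: [0.5136, -0.0027, 0.0663]
ee_rot: [0.004, 0.712, -0.001, 0.702]
ft_force: [-21.1, 1.5, 50.5]
grip_width: 0.273
```

Emit:
{"op": "play_rows", "data": {"increments": "0.002 0 0.003 0"}}

```text
clock: 9.75
position: [0.514, -0.0027, 0.0663]
ee_rot: [0.004, 0.714, -0.0, 0.7]
ft_force: [-49.9, -0.1, 86.9]
grip_width: 0.272
```

Emit:
{"op": "play_rows", "data": {"increments": "0.002 0 0.003 0"}}

```text
clock: 9.85
position: [0.5142, -0.0027, 0.0666]
ee_rot: [0.005, 0.717, 0.0, 0.697]
ft_force: [-37.4, -0.1, 64.8]
grip_width: 0.271
```

Emit:
{"op": "play_rows", "data": {"increments": "0 0 0 0"}}

```text
clock: 9.95
position: [0.514, -0.0028, 0.0673]
ee_rot: [0.005, 0.717, 0.0, 0.697]
ft_force: [0.9, 0.4, -0.5]
grip_width: 0.271
```

```bash
python3 m.py s8
```

```text
t 9.95 pos [ 0.514  -0.0028  0.0673] F [ 0.9   0.38 -0.45] w 0.271
axes x [-0.029  0.009 -1.   ] y [0.007 1.    0.008] z [ 1.    -0.007 -0.029]
jaw yaw -0.4 need world turn deg 0.25 -> tool turn rad -0.0043
world d [-0.0025  0.0006 -0.0013] tool d [ 0.0014  0.0006 -0.0025]
```

View pics/s8.png

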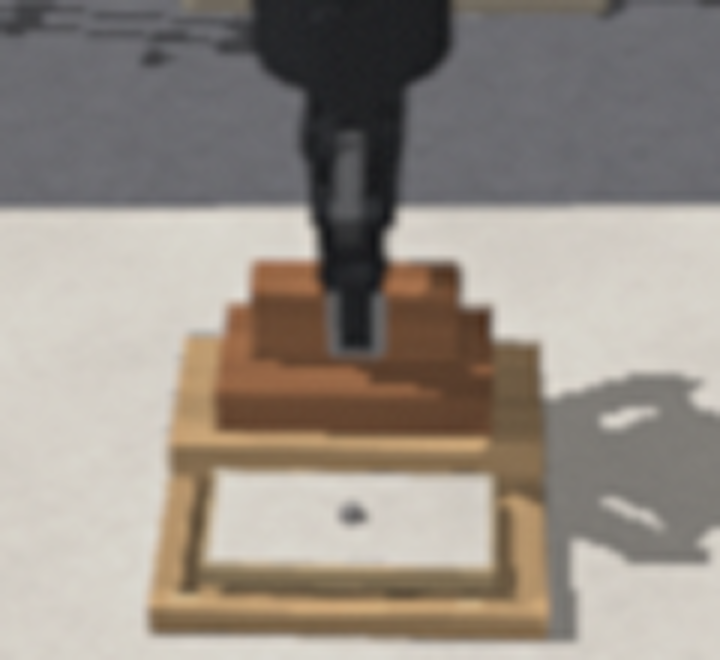

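Emit:
{"op": "play_rows", "data": {"increments": "0.001 0 -0.003 0"}}

```text
clock: 10.1
position: [0.513, -0.0027, 0.0667]
ee_rot: [0.005, 0.716, 0.0, 0.698]
ft_force: [5.5, 0.3, 7.7]
grip_width: 0.273
```

Emit:
{"op": "play_rows", "data": {"increments": "0.001 0 -0.003 0"}}

```text
clock: 10.2
position: [0.5123, -0.0027, 0.0665]
ee_rot: [0.005, 0.714, 0.0, 0.7]
ft_force: [4.3, -1.2, 8.4]
grip_width: 0.263
```

Pushing backwards slightly undoes the tilt, and the forces are gentle. Continuing.

Emit:
{"op": "play_rows", "data": {"increments": "0.001 0 -0.003 0;0.001 0 -0.003 0"}}

```text
clock: 10.4
position: [0.5115, -0.0028, 0.0663]
ee_rot: [0.004, 0.71, 0.0, 0.704]
ft_force: [5.2, -0.9, 9.9]
grip_width: 0.273
```

Emit:
{"op": "play_rows", "data": {"increments": "0.001 0 -0.003 0;0.001 0 -0.003 0"}}

```text
clock: 10.6
position: [0.511, -0.0028, 0.0666]
ee_rot: [0.004, 0.706, 0.0, 0.709]
ft_force: [4.4, 0.4, 11.2]
grip_width: 0.27
```

The tool is square again (tilt about 0.004, the same as at the grasp). Now a light slide forward.

Emit:
{"op": "play_rows", "data": {"increments": "0 0 0.006 0;0 0 0.006 0"}}

```text
clock: 10.8
position: [0.5216, -0.003, 0.0663]
ee_rot: [0.004, 0.707, 0.001, 0.707]
ft_force: [-12.5, 0.2, 20.0]
grip_width: 0.266
```

```bash
python3 -c "
from h import *
plan([.5875,-.0022,.066],-.15)"
```

```text
t 10.8 pos [ 0.5216 -0.003   0.0663] F [-12.51   0.16  19.98] w 0.266
axes x [ 0.     0.006 -1.   ] y [0.004 1.    0.006] z [ 1.    -0.004  0.   ]
jaw yaw -0.25 need world turn deg 0.1 -> tool turn rad -0.0018
world d [ 0.0659  0.0008 -0.0003] tool d [0.0004 0.0011 0.0659]
```

Emit:
{"op": "play_rows", "data": {"increments": "-0.0005 0 0.007 0;-0.0005 0 0.007 0"}}

```text
clock: 11.0
position: [0.5336, -0.0033, 0.0663]
ee_rot: [0.003, 0.709, 0.0, 0.705]
ft_force: [-6.7, 0.4, 11.3]
grip_width: 0.268
```

Emit:
{"op": "play_rows", "data": {"increments": "-0.0005 0 0.007 0;-0.0005 0 0.007 0"}}

```text
clock: 11.2
position: [0.5461, -0.0034, 0.0663]
ee_rot: [0.003, 0.711, 0.0, 0.703]
ft_force: [-8.1, 1.1, 13.6]
grip_width: 0.271
```

Emit:
{"op": "play_rows", "data": {"increments": "-0.0005 0.0005 0.007 0;-0.0005 0.0005 0.007 0"}}

```text
clock: 11.4
position: [0.5582, -0.0029, 0.0662]
ee_rot: [0.003, 0.713, 0.0, 0.701]
ft_force: [-8.6, -0.4, 13.7]
grip_width: 0.269
```

```bash
sed -i 's/plan(.*/plan([.5875,-.0022,.066],-.15)/' m.py; python3 m.py s9
```

```text
t 11.4 pos [ 0.5582 -0.0029  0.0662] F [-8.56 -0.41 13.74] w 0.269
axes x [-0.017  0.004 -1.   ] y [0.004 1.    0.004] z [ 1.    -0.004 -0.017]
jaw yaw -0.24 need world turn deg 0.09 -> tool turn rad -0.0016
world d [ 0.0293  0.0007 -0.0002] tool d [-0.0003  0.0009  0.0293]
```

View pics/s9.png

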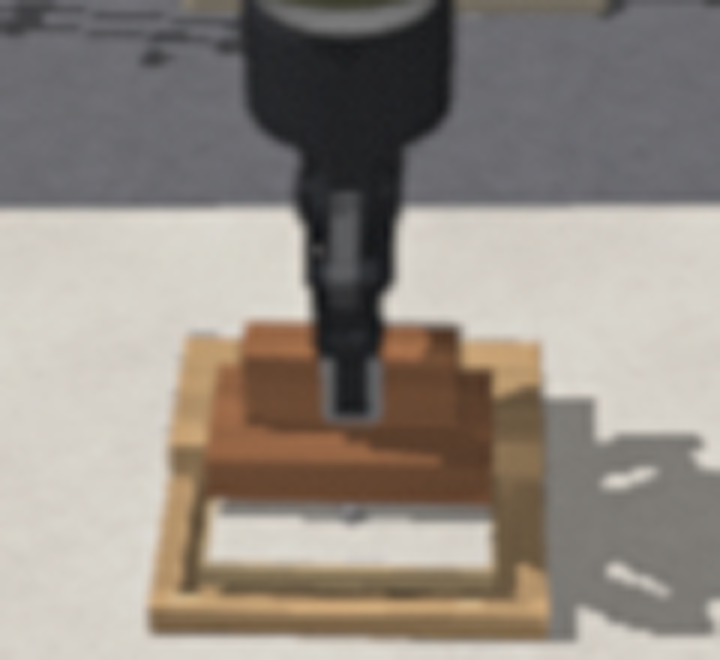

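```bash
python3 - <<'E'
from h import *
c=camera('scene');a=c['img'].astype(float)
r=a[:,:,1]/(a[:,:,2]+1)  # G/R
for y in (253,255,257,259,260,261):
    row=r[y,296:360]
    th=.70
    xs=np.where((row[:-1]-th)*(row[1:]-th)<0)[0]
    cr=[round(296+i+(row[i]-th)/(row[i]-row[i+1]),2) for i in xs]
    print(y,cr, row[[4,20,50,60]].round(2))
print(proj(c,[[.5902,-.0029-.055,.05],[.5902,-.0029+.055,.05],[.5902,-.0029-.055,.03],[.5902,-.0029+.055,.03]]).round(2))
print(proj(c,[[.5875,y,.0265] for y in(-.004,-.0022,0)]).round(2))
E
```

```text
253 [np.float64(305.11), np.float64(348.4), np.float64(349.37), np.float64(350.35)] [0.81 0.68 0.68 0.81]
255 [np.float64(304.55), np.float64(350.31)] [0.81 0.67 0.7  0.82]
257 [np.float64(304.68), np.float64(347.3), np.float64(348.35), np.float64(350.48)] [0.82 0.68 0.7  0.82]
259 [np.float64(304.69), np.float64(347.86), np.float64(348.1), np.float64(350.45)] [0.81 0.68 0.69 0.82]
260 [np.float64(304.98), np.float64(345.86), np.float64(346.14), np.float64(347.86), np.float64(348.05), np.float64(350.47)] [0.81 0.69 0.7  0.82]
261 [np.float64(304.66), np.float64(350.32)] [0.81 0.68 0.69 0.81]
[[304.06 256.12]
 [352.5  256.96]
 [304.41 263.13]
 [352.31 264.  ]]
[[327.86 264.06]
 [328.64 264.07]
 [329.6  264.09]]
```

Emit:
{"op": "play_rows", "data": {"increments": "-0.001 0.001 0.006 0;-0.001 0.001 0.006 0"}}

```text
clock: 11.7
position: [0.5705, -0.0011, 0.0664]
ee_rot: [0.003, 0.713, -0.0, 0.701]
ft_force: [0.4, -0.5, -2.5]
grip_width: 0.275
```

Emit:
{"op": "play_rows", "data": {"increments": "-0.0007 0 0.005 0"}}

```text
clock: 11.8
position: [0.5757, -0.0008, 0.0662]
ee_rot: [0.002, 0.714, -0.0, 0.701]
ft_force: [-0.2, 0.1, -2.6]
grip_width: 0.273
```

Emit:
{"op": "play_rows", "data": {"increments": "-0.0003 0 0.005 0"}}

```text
clock: 11.9
position: [0.5809, -0.0008, 0.066]
ee_rot: [0.002, 0.714, -0.0, 0.7]
ft_force: [-4.2, 0.0, 3.5]
grip_width: 0.272
```

Emit:
{"op": "play_rows", "data": {"increments": "-0.0003 -0.0005 0.005 0"}}

```text
clock: 12.0
position: [0.5861, -0.0012, 0.0659]
ee_rot: [0.002, 0.714, -0.0, 0.7]
ft_force: [-0.8, -0.3, -1.6]
grip_width: 0.27
```

```bash
python3 m.py s10
```

```text
t 12.0 pos [ 0.5861 -0.0012  0.0659] F [-0.8  -0.3  -1.63] w 0.27
axes x [-0.02   0.003 -1.   ] y [0.003 1.    0.002] z [ 1.    -0.003 -0.02 ]
jaw yaw -0.19 need world turn deg 0.04 -> tool turn rad -0.0006
world d [ 0.0014 -0.001   0.0001] tool d [-0.0001 -0.001   0.0014]
```

View pics/s10.png

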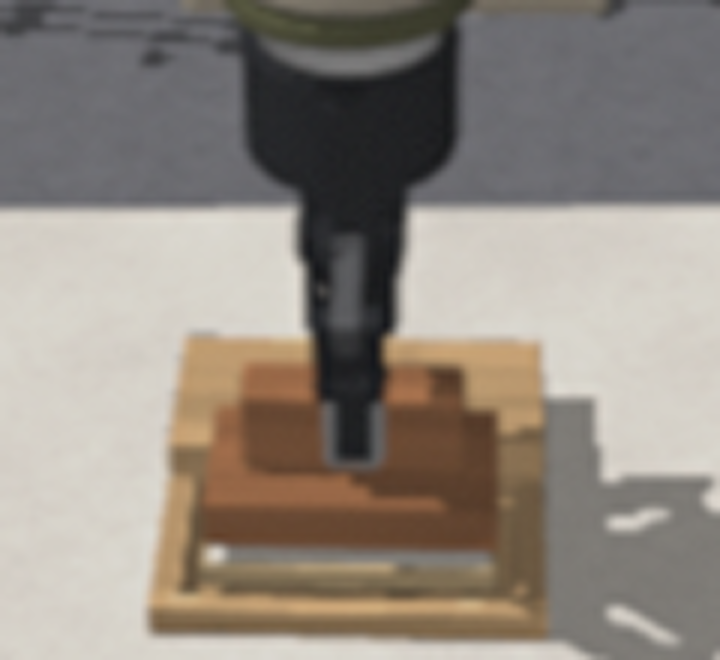

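The picture shows the block centred over the bed (bottom edge at columns 203–497, bed about 200–497). Allowing for the tilt, the hole is about 2 mm short of the pin. Moving forward while easing down.

Emit:
{"op": "play_rows", "data": {"increments": "0 0 0.002 0"}}

```text
clock: 12.15
position: [0.5892, -0.0014, 0.0657]
ee_rot: [0.002, 0.714, -0.0, 0.7]
ft_force: [-0.9, -0.2, -1.8]
grip_width: 0.271
```

Emit:
{"op": "play_rows", "data": {"increments": "0.001 0 0.0005 0"}}

```text
clock: 12.25
position: [0.59, -0.0015, 0.0646]
ee_rot: [0.002, 0.714, -0.001, 0.701]
ft_force: [-0.0, 0.5, -2.7]
grip_width: 0.269
```

Emit:
{"op": "play_rows", "data": {"increments": "0.001 0 -0.0005 0"}}

```text
clock: 12.35
position: [0.5895, -0.0015, 0.0634]
ee_rot: [0.002, 0.714, -0.001, 0.7]
ft_force: [-1.2, 0.4, -1.7]
grip_width: 0.27
```

Emit:
{"op": "play_rows", "data": {"increments": "0.001 0 0 0"}}

```text
clock: 12.45
position: [0.5893, -0.0015, 0.0623]
ee_rot: [0.002, 0.714, -0.001, 0.7]
ft_force: [0.3, 0.4, -2.2]
grip_width: 0.271
```

Emit:
{"op": "play_rows", "data": {"increments": "0.001 0 0 0"}}

```text
clock: 12.55
position: [0.5892, -0.0015, 0.0612]
ee_rot: [0.002, 0.714, -0.001, 0.7]
ft_force: [0.6, -0.7, -2.0]
grip_width: 0.274
```

The hole mouth is now about 4.5 mm below the pin tip with no resistance, so the hole is on the pin. Lowering to the bed.

Emit:
{"op": "play_rows", "data": {"increments": "0.001 0 0 0;0.001 0 0 0;0.001 0 0 0"}}

```text
clock: 12.85
position: [0.5889, -0.0014, 0.0581]
ee_rot: [0.002, 0.714, -0.0, 0.7]
ft_force: [-1.2, -0.4, 3.1]
grip_width: 0.27
```

Emit:
{"op": "play_rows", "data": {"increments": "0.001 0 0 0;0.001 0 0 0"}}

```text
clock: 13.05
position: [0.589, -0.0014, 0.0566]
ee_rot: [0.002, 0.714, -0.0, 0.701]
ft_force: [-2.4, 0.1, 4.0]
grip_width: 0.267
```

```bash
python3 m.py s11
```

```text
t 13.05 pos [ 0.589  -0.0014  0.0566] F [-2.41  0.08  4.03] w 0.267
axes x [-0.019  0.003 -1.   ] y [0.004 1.    0.003] z [ 1.    -0.004 -0.019]
jaw yaw -0.21 need world turn deg 0.06 -> tool turn rad -0.001
world d [-0.0015 -0.0008  0.0094] tool d [-0.0094 -0.0007 -0.0016]
```

View pics/s11.png

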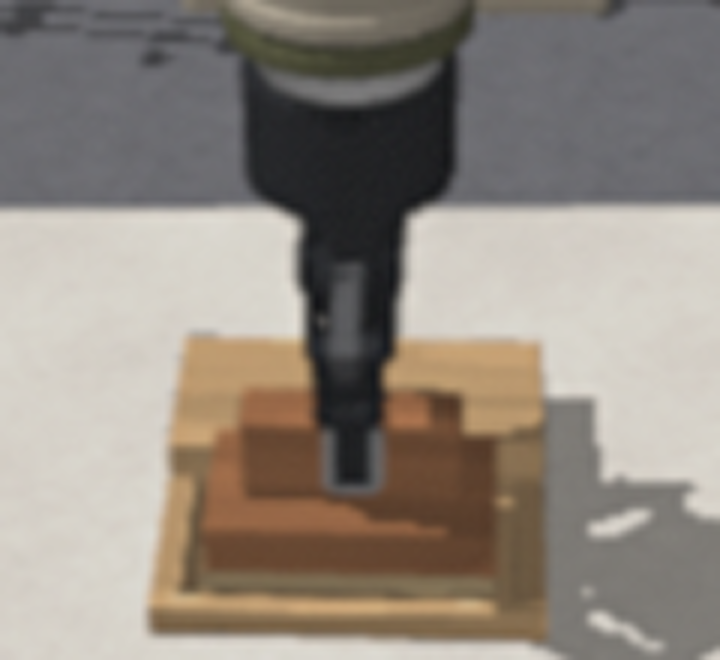

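The block has dropped over the pin and is compressing the spring (Fz 4 N plus the weight at about 2 mm of travel). Pressing on.

Emit:
{"op": "play_rows", "data": {"increments": "0.001 0 0 0;0.001 0 0 0;0.001 0 0 0"}}

```text
clock: 13.4
position: [0.5889, -0.0015, 0.054]
ee_rot: [0.002, 0.714, -0.0, 0.701]
ft_force: [-3.5, 1.8, 6.9]
grip_width: 0.269
```

Emit:
{"op": "play_rows", "data": {"increments": "0.001 0 0 0;0.001 0 0 0"}}

```text
clock: 13.6
position: [0.5889, -0.0014, 0.0525]
ee_rot: [0.002, 0.714, -0.0, 0.701]
ft_force: [-4.9, 0.1, 8.7]
grip_width: 0.27
```

Emit:
{"op": "play_rows", "data": {"increments": "0.001 0 0 0;0.001 0 0 0"}}

```text
clock: 13.8
position: [0.589, -0.0015, 0.0523]
ee_rot: [0.003, 0.714, 0.0, 0.701]
ft_force: [-9.6, 0.5, 17.3]
grip_width: 0.266
```

Emit:
{"op": "play_rows", "data": {"increments": "0.0012 0 0 0"}}

```text
clock: 13.9
position: [0.589, -0.0014, 0.0523]
ee_rot: [0.003, 0.714, 0.0, 0.701]
ft_force: [-8.8, 0.7, 18.5]
grip_width: 0.264
```

```bash
python3 m.py s12; python3 -c "
from h import *
plan([.5875,-.0022,.0526],-.15)
camera('top')
plan([.5875,-.0022,.0526],-.15)"
```

```text
t 13.9 pos [ 0.589  -0.0014  0.0523] F [-8.75  0.67 18.49] w 0.264
axes x [-0.019  0.005 -1.   ] y [0.004 1.    0.005] z [ 1.    -0.004 -0.019]
jaw yaw -0.22 need world turn deg 0.07 -> tool turn rad -0.0013
world d [-0.0015 -0.0008  0.0137] tool d [-0.0136 -0.0007 -0.0017]
t 13.95 pos [ 0.589  -0.0014  0.0524] F [-9.03  0.12 18.31] w 0.269
axes x [-0.018  0.005 -1.   ] y [0.004 1.    0.005] z [ 1.    -0.004 -0.019]
jaw yaw -0.23 need world turn deg 0.08 -> tool turn rad -0.0013
world d [-0.0015 -0.0008  0.0002] tool d [-0.0002 -0.0008 -0.0015]
t 14.0 pos [ 0.589  -0.0015  0.0524] F [-9.11  0.44 18.42] w 0.268
axes x [-0.018  0.005 -1.   ] y [0.004 1.    0.005] z [ 1.    -0.004 -0.018]
jaw yaw -0.22 need world turn deg 0.07 -> tool turn rad -0.0013
world d [-0.0015 -0.0007  0.0002] tool d [-0.0002 -0.0008 -0.0015]
```

View pics/s12.png

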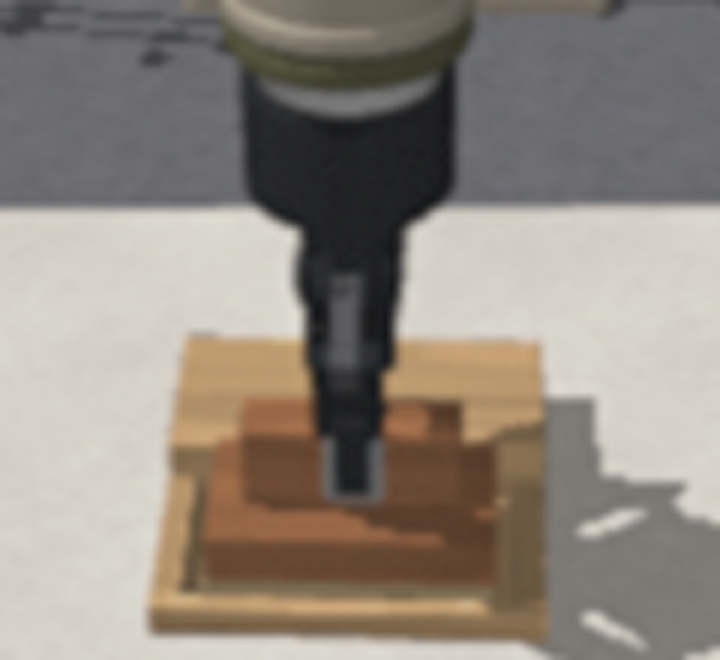

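```bash
python3 -c "
from workcell import *
print(workorder.hand_in())
o=get_obs();print(o['clock'],o['position'],o['ft_force'],o['grip_width'])"
```

```text
the job is handed in; nothing more can be done
None
the job is handed in; nothing more can be done
```

I printed the card and handed in the job at about 14.0 s, with the gripper still holding the block pressed down on the pin. Hand-in gives no verdict, so the result rests on my own checks.

**What I did:** I gripped the batten, set the block square on the deck and slid it to the pin. The hole dropped onto the pin with almost no resistance, and I then pressed the bed down.

**Last checks:**
- **Height:** The tool stopped going down at z = 0.0524 m. That puts the block's underside about 16 mm above the table, which is the bed fully down.
- **Press and grip:** The press held steady at about 18 N down, with the grip closed on the batten at 60 N.
- **Squareness:** Tool tilt was about 0.02 rad, and yaw was within 0.1° of the jig.
- **Bystanders:** I kept the route clear of them, but did not check their positions in a final full picture.

**What did not go cleanly:**
- **Set-down force:** Setting the block down peaked at about 87 N on the wrist and tilted the tool slightly. I mostly corrected the tilt by sliding the block back a little on the deck.
- **Contact while sliding:** Between presses on the deck the hand rose about 1 mm. Contact force dropped to about zero for part of the last 17 mm of the slide, so the block may have hovered just at deck height there.
- **Side force:** About 9 N of sideways force remained at the end, against the pin or from friction.
- **Camera disagreement:** The two cameras differed by 1–2 mm on the block's y position. The top view was blocked by the arm once it was over the jig.

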